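# Reseat a proud cell in the photometer

## Robot

A 6-joint arm with a two-finger parallel gripper is mounted at the origin on the work surface. World frame = base frame: x ahead of the robot, y to its left, z up, the work surface at z = 0. Lengths are in m, angles in rad, forces in N, time in s.
With the tool pointing down it reaches from about 0.35 to 0.975 m from the base axis. Payload 4.9 kg.
Tool frame: the origin (TCP) lies midway between the tips of the shut fingers; the grasp point (between the pads) lies 19 mm behind it; z points along the fingers, x is the direction in which the jaws open and shut, and the axes are right-handed (so a half turn about z gives the same grasp; the last joint's range is limited). The gripper opens to 85 mm and grips with 20 to 120 N. Pads are 22 mm wide; open, the fingers measure 114 mm over their backs; the gripper's body (76 mm by 85 mm) begins 54 mm behind the grasp point. The pads swing forward as they close: fully open they stand 13 mm farther back than shut.
Start: joints at [0.99, 0.053, 1.613, -0, 1.476, -0.119], TCP at [0.278, 0.56, 0.231] pointing down, gripper open.
Joint ranges: [-3.01, 3.01], [-1.01, 2.22], [0.06, 2.58], [-1.02, 4.17], [0.09, 2.62], [-3.14, 3.14]. Speed limits (rad/s): [2.57, 2.57, 3.14, 3.14, 3.14, 3.14].

## Interface

Orientations are given as a unit quaternion [w, x, y, z].
In Python, from bench import manip gives the robot as it stands. The module is installed in compiled form; this text tells all that it offers.
- The arm moves only by the tool send_rows, never from a script. Its argument "rows" is one flat list of numbers, 5 for each row, row after row: the shift along the tool's x, y, z in units of 400 mm (1.0 is 400 mm), then the turn about the tool's z in units of pi rad (1.0 is pi rad), then the opening, from -1 (shut) to 1 (fully open). A call has exactly 5 rows; each row is the pose to reach, as a shift and turn from the pose measured when the call began, along the tool's axes at that moment, turning the shorter way round; what a row does not reach only later rows make up. A row lasts 1/10 s, in which the tool goes at most 50 mm and 8.59 degrees, less where a joint would pass 70% of its speed; a pose out of reach is approached as far as the arm can. A call with a number of a shift or a turn outside -1 to 1 is refused whole. A call with a gripper value outside its range is refused whole. The fingers move at their own pace and stop on an object; "grip_force" is the grip in N (left out, the last holds). Time passes only in rows, so rows that repeat a pose let the fingers close, or fill a call up. It gives the time, the measured TCP pose, the force and the opening at its end, in the units of the state.
- manip.state(): the state, without advancing time (a new reading comes with each control period).
- manip.capture(name): name is "scene" or "side" or "wrist"; returns (picture, depth): 420x560x3 uint8, blue, green, red; 420x560 float32, m along the optical axis (not along the pixel's ray), 0 where there is no reading.
- manip.camera_info(name): a dict with "fx", "fy", "cx", "cy" (pixels), "D" ([k1, k2, p1, p2, k3] as OpenCV has them; the pictures are not rectified), "R" (3x3) and "t" (3): a world point X has camera coordinates R X + t. Camera axes: x right, y down, z forward; pixel columns grow to the right and rows downward; lengths in m; the calibration is good to about 2 mm. A picture is of the moment at which its call begins: read the wrist's pose just before it. camera_info takes no time and is no camera call; for the wrist camera it gives the pose at the moment of the call.
- manip.finish_job(): hands the job in, once; it reports no verdict.
The state is a dict: "clock": time; "q": joint angles; "joint_velocities": joint speeds; "effort": joint torques, N m; "tool_pos": TCP position; "eef_rot": TCP orientation; "force": force on the tool from outside, world axes, zero at the start; "ft_torque": the same for the moment, N m; "width": finger opening in m.
Only numpy, scipy, OpenCV 4.12 (cv2) and the standard library are available. Lean on these libraries where they do the work, as an engineer would, in place of code of your own. Each camera call takes 0.05 s, during which the arm holds its last target. There are 200 camera calls.

## Task

One of the three cells in the photometer is not seated. Press the front of the hood so that its touch latch lets go and it springs open, push the cell that stands proud fully home in its holder, then swing the hood down and press it again so that it stays latched shut. Pushing only: do not lift any of the cells, and leave the other things on and around the instrument where they stand.

Things in the scene. Friction and masses are not known exactly. Their poses are not given: they have to be found in the camera images.
- photometer: white bench photometer, fixed: 280 mm deep, 300 wide, flat deck 105 mm above the bench. Origin: centre of its underside; x axis from the sloping keypad (robot's side) to the back, y to its left, z up. The cell well, 80 (x) by 110 mm (y), centred at x -5, y +50 mm, lies under the grey hood. A lamp housing 20 mm high stands on the deck from x +95 mm to the back
- hood (a joint): angle (rad) of the grey hood over the cells, hinged at its back lower edge. About 0 = latched shut, grows as the front rises, 1.35 = open, leaning back. Touch latch: press the shut hood down to its stop (6 mm at the pad, -0.055), let go, and its spring opens it in about 1 s. To relatch, swing it down past shut to that same stop and let go: it stays near 0.01. The stop takes 6 N; a smaller push changes nothing; up to 20 N is harmless
- hood_press (a point): middle of the ribbed black press pad (24 by 60 mm) on the hood's top, 18 mm behind its front edge, mid width: 112 mm forward of the hinge line, 30 mm above it when shut (143 mm above the bench); moves with the hood. z axis out of the hood's top face, x towards the hinge. The spring lifts it with about 2.5 N when shut, 1 N when open
- hood_hinge (a point): middle of the hood's hinge line (photometer x +60, y +50, z +113 mm; y axis along it). The hood is a shallow cover open below, 130 mm long forward from the hinge, 140 mm wide, 30 mm high, top 3 mm thick; its lower edges are at hinge height when shut, 8 mm above the deck
- catch_post (a point): top of the thin steel catch post of the latch, 8 mm wide, 25 mm high with its cross pin, on the deck under the front of the hood (photometer x -58, y +50 mm); do not take it for a cell
- cell_1 (a joint): height in m of the first capped sample cell above its seat: 0 = fully home (hard stop), positive = standing proud. Starts 7 to 12 mm proud. 12.5 mm square, 45 mm tall, white cap 13.5 mm square and 7 mm thick; slides up and down in a black 30 mm square holder whose leaf spring holds it where it is left; about 4 N pushes it down
- cell_2 (a joint): height in m of the second, identical capped sample cell above its seat: 0 = fully home (hard stop), positive = standing proud. Starts home. 12.5 mm square, 45 mm tall, white cap 13.5 mm square and 7 mm thick; slides up and down in a black 30 mm square holder whose leaf spring holds it where it is left; about 4 N pushes it down
- cell_3 (a joint): height in m of the third, identical capped sample cell above its seat: 0 = fully home (hard stop), positive = standing proud. Starts home. 12.5 mm square, 45 mm tall, white cap 13.5 mm square and 7 mm thick; slides up and down in a black 30 mm square holder whose leaf spring holds it where it is left; about 4 N pushes it down
- cell_1_top (a point): centre of the top of cell 1's cap; 121 mm above the bench when the cell is home. The three cells stand in a row along the photometer's y axis at x -25 mm (85 mm forward of the hinge), y +14, +50 and +86 mm, in any order, under the hood
- cell_2_top (a point): centre of the top of cell 2's cap; 121 mm above the bench when the cell is home. The three cells stand in a row along the photometer's y axis at x -25 mm (85 mm forward of the hinge), y +14, +50 and +86 mm, in any order, under the hood
- cell_3_top (a point): centre of the top of cell 3's cap; 121 mm above the bench when the cell is home. The three cells stand in a row along the photometer's y axis at x -25 mm (85 mm forward of the hinge), y +14, +50 and +86 mm, in any order, under the hood
- spare_cell: bystander: a loose capped cell like the others, 45 mm tall, standing on the deck right of the hood; origin centre of its underside
- vial: bystander: loose glass vial, 22 mm diameter, 45 mm tall, on the deck right of the hood, towards the back; origin centre of its underside
- cell_rack: bystander: loose green block 60 by 110 by 30 mm with three spare cells standing in it (52 mm high in all), on the bench left of the photometer; origin centre of its underside
- wash_bottle: bystander: loose white squeeze bottle, 68 mm diameter, 175 mm tall, right of the photometer; origin centre of its underside
- beaker: bystander: loose glass beaker, 68 mm diameter, 75 mm tall, left of the photometer; origin centre of its underside
- tip_box: bystander: loose box of pipette tips, 85 by 118 mm, 59 mm tall, right of the photometer; origin centre of its underside

How it is judged:
By the outcome, as a careful person would: the job done as asked, in the order asked, and still so for the second after the job is handed in, with the robot touching nothing.
It also fails if it takes over 48 s, if anything falls off the work surface, if the arm or the gripper's body presses on something with over 40 N, if the wrist force passes 120 N, or if a joint passes its speed limit or range.

## Working session

There is one attempt and no reset: what is moved stays moved. The work goes in short steps, Python scripts to look and compute and a tool call to move; the robot and the scene stay as the last step left them, time stands still between calls to the robot, and variables do not carry over. Pictures are saved under pics/ and viewed, about 8 in all and at most 12, crops included, and the job is handed in when it is done.

Besides the shell and the picture viewer there is one more tool, called by a JSON object that holds its "fn" and its "kwargs". send_rows: Moves the arm, as the interface text tells. Its arguments: {"type":"object","properties":{"rows":{"type":"array","items":{"type":"number","minimum":-1,"maximum":1}},"grip_force":{"type":"number"}},"required":["rows"]}

```bash
mkdir -p pics; python3 - <<'E'
from bench import manip
import cv2,numpy as np
s=manip.state();print({k:np.round(v,3) for k,v in s.items()})
for n in ("scene","side"):
    p,d=manip.capture(n);cv2.imwrite(f"pics/{n}0.png",p);np.save(f"{n}0.npy",d)
    i=manip.camera_info(n);print(n,{k:np.round(v,3) for k,v in i.items()})
E
```

```text
{'clock': np.float64(0.0), 'q': array([ 0.99 ,  0.053,  1.614, -0.   ,  1.476, -0.119]), 'joint_velocities': array([ 0.   , -0.001,  0.002,  0.001, -0.001, -0.   ]), 'effort': array([ 1.0000e-03, -3.9369e+01, -3.7017e+01, -0.0000e+00,  7.0000e-03,
        0.0000e+00]), 'tool_pos': array([0.278, 0.559, 0.23 ]), 'eef_rot': array([ 0.   ,  0.85 ,  0.527, -0.001]), 'force': array([ 0.299,  0.256, -0.141]), 'ft_torque': array([-0.026, -0.019,  0.04 ]), 'width': np.float64(0.085)}
scene {'fx': np.float64(447.072), 'fy': np.float64(447.072), 'cx': np.float64(282.772), 'cy': np.float64(212.359), 'D': array([-0.032,  0.   ,  0.   ,  0.   ,  0.   ]), 'R': array([[-0.528,  0.849,  0.015],
       [ 0.488,  0.318, -0.813],
       [-0.695, -0.422, -0.582]]), 't': array([ 0.293, -0.201,  1.47 ])}
side {'fx': np.float64(469.502), 'fy': np.float64(469.502), 'cx': np.float64(271.639), 'cy': np.float64(210.239), 'D': array([-0.069,  0.   ,  0.   ,  0.   ,  0.   ]), 'R': array([[ 0.875, -0.484, -0.021],
       [-0.353, -0.608, -0.711],
       [ 0.331,  0.629, -0.703]]), 't': array([-0.516,  0.288,  0.74 ])}
```

View pics/scene0.png

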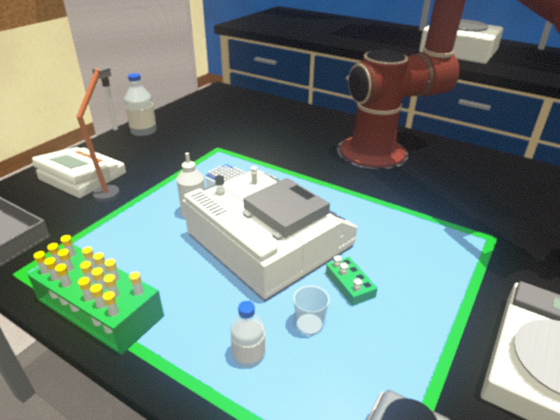

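View pics/side0.png

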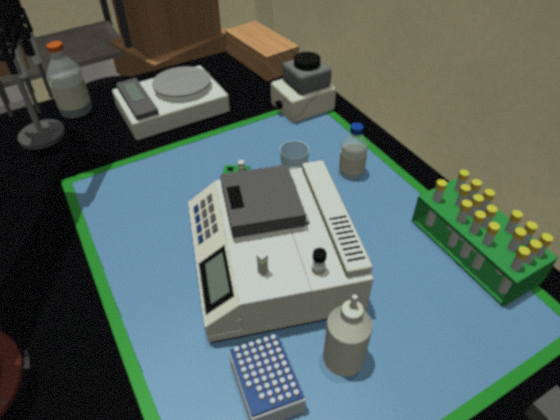

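The side view shows the hood at about (265,198), with its pad at (235,196) on the keypad side. The spare cell is at (263,262), the vial at (319,259), the wash bottle at (348,335) and the tip box at (268,375).

```bash
cat > h.py <<'E'
from bench import manip
import cv2,numpy as np
from scipy.spatial.transform import Rotation as Ro
def ray(i,uv,z):
    K=np.array([[i['fx'],0,i['cx']],[0,i['fy'],i['cy']],[0,0,1]])
    n=cv2.undistortPoints(np.array(uv,float).reshape(-1,1,2),K,np.array(i['D'])).reshape(-1,2)
    R=np.array(i['R']);t=np.array(i['t']);c=-R.T@t
    d=np.c_[n,np.ones(len(n))]@R
    return c+d*((z-c[2])/d[:,2])[:,None]
def proj(i,X):
    K=np.array([[i['fx'],0,i['cx']],[0,i['fy'],i['cy']],[0,0,1]])
    R=np.array(i['R']);return cv2.projectPoints(np.array(X,float).reshape(-1,1,3),cv2.Rodrigues(R)[0],np.array(i['t']),K,np.array(i['D']))[0].reshape(-1,2)
def Rt():
    q=manip.state()['eef_rot'];return Ro.from_quat([q[1],q[2],q[3],q[0]]).as_matrix()
E
python3 - <<'E'
from h import *
i=manip.camera_info("side");p=cv2.imread("pics/side0.png");d=np.load("side0.npy")
# height map via depth: pick points at z 0.135..0.15
v,u=np.mgrid[0:420,0:560];uv=np.c_[u.ravel(),v.ravel()]
K=np.array([[i['fx'],0,i['cx']],[0,i['fy'],i['cy']],[0,0,1]])
n=cv2.undistortPoints(uv.astype(float).reshape(-1,1,2),K,np.array(i['D'])).reshape(-1,2)
X=((np.c_[n,np.ones(len(n))]*d.ravel()[:,None]-i['t'])@np.array(i['R'])).reshape(420,560,3)
m=((abs(X[...,2]-.143)<.006)&(p.max(2)<110)&(u>200)&(u<320)&(v>150)&(v<250)).astype(np.uint8)
m=cv2.morphologyEx(m,cv2.MORPH_CLOSE,np.ones((5,5)));m=cv2.morphologyEx(m,cv2.MORPH_OPEN,np.ones((5,5)))
c=max(cv2.findContours(m,0,1)[0],key=cv2.contourArea)
w=ray(i,c.reshape(-1,2),.143)
r=cv2.minAreaRect((w[:,:2]*1000).astype(np.float32));print(r,cv2.boxPoints(r),cv2.boundingRect(c), np.median(X[m>0][:,2]))
bl=(p.max(2)<40)&(m>0);ys,xs=np.nonzero(bl);w2=ray(i,np.c_[xs,ys],.143)
r2=cv2.minAreaRect((w2[:,:2]*1000).astype(np.float32));print(r2,len(xs),w2.mean(0))
cr=p[150:300,180:340].copy();cv2.drawContours(cr,[c-[180,150]],-1,(0,0,255),1)
cv2.imwrite("pics/m0.png",cv2.resize(cr,None,fx=4,fy=4,interpolation=2))
E
```

```text
((578.9776611328125, 16.580406188964844), (146.7288055419922, 128.80828857421875), 72.28933715820312) [[495.30777  -33.714478]
 [618.0111   -72.89929 ]
 [662.6476    66.87529 ]
 [539.9442   106.060104]] (221, 165, 83, 64) 0.14310939581114868
((551.210693359375, 4.724151611328125), (105.08231353759766, 73.50059509277344), 74.68170166015625) 235 [0.53719942 0.03148333 0.143     ]
```

View pics/m0.png

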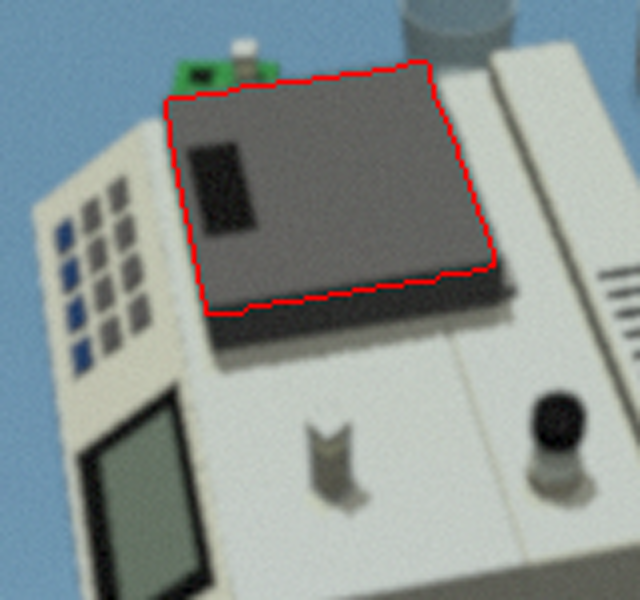

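```bash
cat >> h.py <<'E'
def delta(x,y,z):
    s=manip.state();d=Rt().T@(np.array([x,y,z])-s['tool_pos']);print("units",np.round(d/.4,3),"pos",np.round(s['tool_pos'],4),"F",np.round(s['force'],1),"t",s['clock'])
    a=Rt()[:,0];print("yaw x",np.degrees(np.arctan2(a[1],a[0])))
E
python3 - <<'E'
from h import *
i=manip.camera_info("side");print(ray(i,[[235.5,197],[242,209]],.143))
E
```

```text
[[5.37859224e-01 3.34392277e-02 1.43000000e-01]
 [5.34328210e-01 1.39877421e-04 1.43000000e-01]]
```

{"fn": "send_rows", "kwargs": {"rows": [-0.45,0.58,-0.05,-0.048,-1,-0.45,0.58,-0.05,-0.048,-1,-0.45,0.58,-0.05,-0.048,-1,-0.45,0.58,-0.05,-0.048,-1,-0.45,0.58,-0.05,-0.048,-1]}}

```text
clock: 0.6
tool_pos: [0.3864, 0.3331, 0.2471]
eef_rot: [0.0, 0.808, 0.589, -0.001]
force: [1.1, 0.3, -0.4]
width: 0.0123
```

```bash
python3 -c "
from h import *
delta(.534,.031,.24)"
```

```text
units [-0.607  0.582  0.019] pos [0.3864 0.3331 0.2471] F [ 1.1  0.3 -0.4] t 0.6
yaw x 72.2173978401291
```

{"fn": "send_rows", "kwargs": {"rows": [-0.6,0.58,0.02,0,-1,-0.6,0.58,0.02,0,-1,-0.6,0.58,0.02,0,-1,-0.6,0.58,0.02,0,-1,-0.6,0.58,0.02,0,-1]}}

```text
clock: 1.1
tool_pos: [0.4965, 0.1086, 0.2412]
eef_rot: [0.0, 0.808, 0.589, -0.001]
force: [1.3, 1.0, -0.1]
width: -0.0004
```

```bash
python3 -c "
from h import *
delta(.536,.032,.17)
i=manip.camera_info('wrist');p,_=manip.capture('wrist');cv2.imwrite('pics/w1.png',p)
print(proj(i,[[.536,.032,.143]]))"
```

```text
units [-0.152  0.153  0.178] pos [0.4965 0.1086 0.2412] F [ 1.3  1.  -0.1] t 1.1
yaw x 72.20991032817507
[[200.50056477 296.3870059 ]]
```

View pics/w1.png

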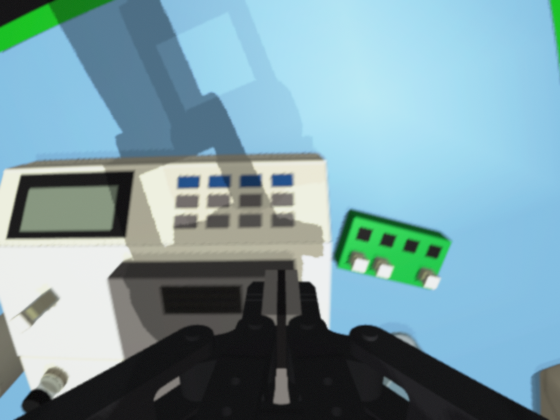

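The wrist view shows the pad at about (202,299), against a predicted (200,296). That agrees, and the yaw is aligned too. Next I move over the pad.

{"fn": "send_rows", "kwargs": {"rows": [-0.15,0.155,0,0,-1,-0.15,0.155,0.1,0,-1,-0.15,0.155,0.2,0,-1,-0.15,0.155,0.2,0,-1,-0.15,0.155,0.2,0,-1]}}

```text
clock: 1.65
tool_pos: [0.5383, 0.0258, 0.1604]
eef_rot: [0.002, 0.81, 0.587, -0.003]
force: [0.1, 0.5, 0.5]
width: 0.0
```

```bash
python3 -c "
from h import *
delta(.536,.032,.135)"
```

```text
units [ 0.013 -0.01   0.063] pos [0.5383 0.0258 0.1604] F [0.1 0.5 0.5] t 1.65
yaw x 71.81940102600582
```

{"fn": "send_rows", "kwargs": {"rows": [0.01,-0.008,0.02,0,-1,0.01,-0.008,0.04,0,-1,0.01,-0.008,0.05,0,-1,0.01,-0.008,0.057,0,-1,0.01,-0.008,0.06,0,-1]}}

```text
clock: 2.15
tool_pos: [0.5365, 0.0311, 0.137]
eef_rot: [0.002, 0.81, 0.587, -0.003]
force: [-3.9, 3.3, 6.2]
width: -0.0003
```

{"fn": "send_rows", "kwargs": {"rows": [0,0,0.005,0,-1,0,0,0.008,0,-1,0,0,0.01,0,-1,0,0,0.01,0,-1,0,0,0.01,0,-1]}}

```text
clock: 2.65
tool_pos: [0.5365, 0.0312, 0.136]
eef_rot: [0.001, 0.81, 0.587, -0.003]
force: [-9.9, 2.2, 14.6]
width: -0.0002
```

{"fn": "send_rows", "kwargs": {"rows": [0,0,-0.12,0,-1,0,-0.1,-0.25,0,-1,0,-0.25,-0.35,0,-1,0,-0.3,-0.4,0,-1,0,-0.3,-0.4,0,-1]}}

```text
clock: 3.15
tool_pos: [0.4226, 0.07, 0.3009]
eef_rot: [0.004, 0.81, 0.587, -0.0]
force: [0.5, 0.2, 0.1]
width: -0.0001
```

{"fn": "send_rows", "kwargs": {"rows": [0,0,0,0,-1,0,0,0,0,-1,0,0,0,0,-1,0,0,0,0,-1,0,0,0,0,-1]}}

```text
clock: 3.65
tool_pos: [0.4226, 0.0697, 0.2995]
eef_rot: [0.003, 0.81, 0.587, -0.001]
force: [0.4, 0.4, 0.1]
width: 0.0
```

```bash
python3 -c "
from h import *
delta(.536,.032,.3)
ims=[]
x=np.array([np.cos(np.radians(-17.7)),np.sin(np.radians(-17.7))]);y=np.array([-x[1],x[0]])
pad=np.array([.5355,.0315])
P=[np.r_[pad+.027*x+k*y,.121] for k in(-.036,0,.036)];print(np.round(P,4))
for n in('wrist','side'):
    i=manip.camera_info(n);p,d=manip.capture(n);cv2.imwrite('pics/%s2.png'%n,p);np.save('%s2.npy'%n,d)
    print(n,proj(i,P).round(),R if 0 else '')
    ims.append(p)
cv2.imwrite('pics/c2.png',np.hstack([cv2.resize(ims[0],(400,300)),cv2.resize(ims[1][120:270,170:370],(400,300))]))
"
```

```text
units [-0.001  0.299 -0.   ] pos [0.4226 0.0697 0.2995] F [0.4 0.4 0.1] t 3.65
yaw x 71.87180402241535
[[ 0.5503 -0.011   0.121 ]
 [ 0.5612  0.0233  0.121 ]
 [ 0.5722  0.0576  0.121 ]]
wrist [[247. 329.]
 [282. 329.]
 [317. 328.]] 
side [[254. 219.]
 [250. 205.]
 [247. 192.]]
```

View pics/c2.png

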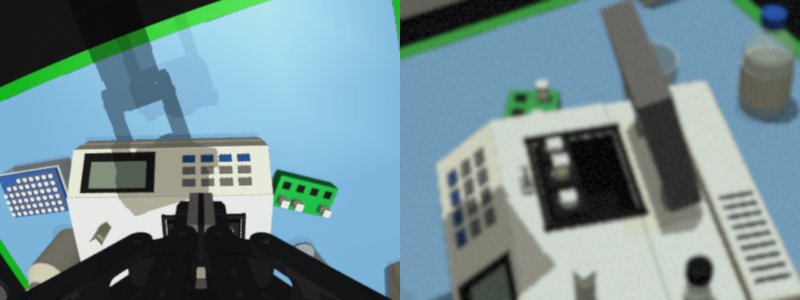

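The hood is open. In the side view the caps sit at (254,218), (250,200) and (247,191), against home positions of (254,219), (250,205) and (247,192). The middle cell is therefore the proud one. I'll check that with depth.

```bash
python3 -c "
from h import *
i=manip.camera_info('side');p=cv2.imread('pics/side2.png');d=np.load('side2.npy')
K=np.array([[i['fx'],0,i['cx']],[0,i['fy'],i['cy']],[0,0,1]])
m=(p.min(2)>130).astype(np.uint8);m[:183]=0;m[226:]=0;m[:,:239]=0;m[:,262:]=0
for z,(a,b) in {'L':(184,197),'M':(196,210),'R':(211,226)}.items():
    v,u=np.nonzero(m);k=(v>=a)&(v<b);v,u=v[k],u[k]
    n=cv2.undistortPoints(np.c_[u,v].astype(float).reshape(-1,1,2),K,np.array(i['D'])).reshape(-1,2)
    X=(np.c_[n,np.ones(len(n))]*d[v,u][:,None]-i['t'])@np.array(i['R'])
    t=X[X[:,2]>np.percentile(X[:,2],60)];print(z,len(X),np.percentile(X[:,2],[50,75,90]).round(4),t.mean(0).round(4))
"
```

```text
L 84 [0.1056 0.12   0.1209] [0.5716 0.06   0.1204]
M 42 [0.1318 0.1322 0.1327] [0.5624 0.0258 0.1325]
R 51 [0.12   0.1208 0.1214] [ 0.5513 -0.01    0.1213]
```

{"fn": "send_rows", "kwargs": {"rows": [0,0.12,0.05,0,-1,0,0.24,0.15,0,-1,0,0.35,0.25,0,-1,0,0.366,0.33,0,-1,0,0.366,0.34,0,-1]}}

```text
clock: 4.25
tool_pos: [0.5601, 0.0226, 0.1571]
eef_rot: [-0.0, 0.81, 0.586, -0.005]
force: [-1.7, -0.2, -0.4]
width: 0.0001
```

```bash
python3 -c "
from h import *
delta(.562,.0245,.121)"
```

```text
units [0.007 0.004 0.09 ] pos [0.5601 0.0226 0.1571] F [-1.7 -0.2 -0.4] t 4.25
yaw x 71.8050386189582
```

{"fn": "send_rows", "kwargs": {"rows": [0.004,0.003,0.03,0,-1,0.005,0.004,0.055,0,-1,0.005,0.004,0.07,0,-1,0.005,0.004,0.08,0,-1,0.005,0.004,0.088,0,-1]}}

```text
clock: 4.75
tool_pos: [0.5623, 0.0241, 0.1236]
eef_rot: [0.0, 0.81, 0.587, -0.005]
force: [-1.8, 1.0, 5.1]
width: -0.0001
```

{"fn": "send_rows", "kwargs": {"rows": [0,0,0.003,0,-1,0,0,0.005,0,-1,0,0,0.007,0,-1,0,0,0.008,0,-1,0,0,0.008,0,-1]}}

```text
clock: 5.25
tool_pos: [0.5628, 0.0242, 0.121]
eef_rot: [0.001, 0.81, 0.587, -0.004]
force: [-0.6, 0.8, 4.9]
width: 0.0001
```

{"fn": "send_rows", "kwargs": {"rows": [0,0,0.003,0,-1,0,0,0.005,0,-1,0,0,0.007,0,-1,0,0,0.009,0,-1,0,0,0.009,0,-1]}}

```text
clock: 5.75
tool_pos: [0.563, 0.0242, 0.1208]
eef_rot: [0.0, 0.81, 0.587, -0.004]
force: [-10.1, 1.1, 19.5]
width: -0.0001
```

{"fn": "send_rows", "kwargs": {"rows": [0,0,-0.1,0,-1,0,0,-0.22,0,-1,0,-0.03,-0.34,0,-1,0,-0.06,-0.43,0,-1,0,-0.06,-0.43,0,-1]}}

```text
clock: 6.25
tool_pos: [0.5433, 0.0327, 0.3]
eef_rot: [0.004, 0.81, 0.587, 0.0]
force: [1.6, 0.1, 0.7]
width: -0.0003
```

```bash
python3 -c "
from h import *
delta(.686,-.0165,.29)
i=manip.camera_info('side');p,d=manip.capture('side')
cv2.imwrite('pics/s3.png',cv2.resize(p[120:270,170:370],None,fx=4,fy=4,interpolation=2))
K=np.array([[i['fx'],0,i['cx']],[0,i['fy'],i['cy']],[0,0,1]])
m=(p.min(2)>130)
for a,b in ((184,197),(199,211),(211,226)):
    v,u=np.nonzero(m);k=(v>=a)&(v<b)&(u>=239)&(u<262);v,u=v[k],u[k]
    n=cv2.undistortPoints(np.c_[u,v].astype(float).reshape(-1,1,2),K,np.array(i['D'])).reshape(-1,2)
    X=(np.c_[n,np.ones(len(n))]*d[v,u][:,None]-i['t'])@np.array(i['R'])
    print(len(X),np.percentile(X[:,2],[50,75,90]).round(4))
"
```

```text
units [-0.006  0.377  0.028] pos [0.5433 0.0327 0.3   ] F [1.6 0.1 0.7] t 6.25
yaw x 71.84988165859049
84 [0.1053 0.1202 0.121 ]
20 [0.1204 0.1208 0.1213]
2 [0.1204 0.1204 0.1204]
```

View pics/s3.png

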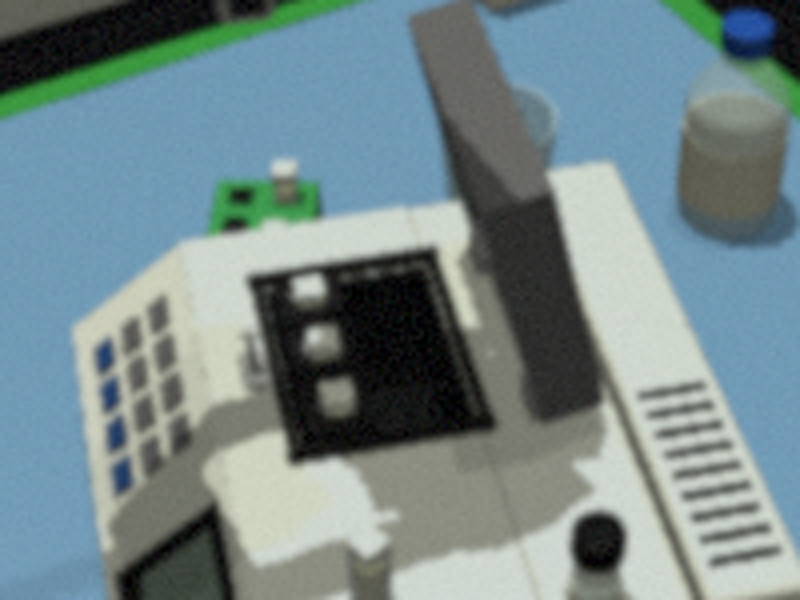

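All three caps are now evenly spaced at (310,288), (322,342) and (336,397) in the crop, with tops at about 0.121. The middle cell is home, so I go over and behind the hood.

{"fn": "send_rows", "kwargs": {"rows": [0,0.12,0,0,-1,0,0.24,0,0,-1,0,0.34,0,0,-1,0,0.385,0,0,-1,0,0.385,0,0,-1]}}

```text
clock: 6.8
tool_pos: [0.6894, -0.0166, 0.2918]
eef_rot: [0.001, 0.81, 0.586, -0.004]
force: [-0.2, 1.0, -0.1]
width: 0.0003
```

{"fn": "send_rows", "kwargs": {"rows": [0,0,0.08,0,-1,0,0,0.16,0,-1,0,0,0.2,0,-1,0,0,0.2,0,-1,0,0,0.2,0,-1]}}

```text
clock: 7.3
tool_pos: [0.6888, -0.0169, 0.2123]
eef_rot: [0.001, 0.81, 0.586, -0.004]
force: [0.0, 0.7, 1.0]
width: -0.0003
```

```bash
cat > arc.py <<'E'
from h import *
import sys
# tool targets for hood angles given (deg): finger's front lower corner on the pad point
x=np.array([np.cos(np.radians(-17.7)),np.sin(np.radians(-17.7)),0]);H=np.array([.5355,.0315,.113])+.112*x
s=manip.state();R=Rt();print(s['tool_pos'].round(4),s['force'].round(1),s['clock'])
for a in map(float,sys.argv[1:]):
    t=np.radians(a);f=.112*np.cos(t)-.03*np.sin(t);z=.112*np.sin(t)+.03*np.cos(t)
    T=H-x*(f-.011*np.sin(min(t*2,np.pi/2)));T[2]+=z
    print(a,T.round(4),np.round(R.T@(T-s['tool_pos'])/.4,3))
E
python3 arc.py 77 65 55 45 35 25 15 8 0 -3
```

```text
[ 0.6888 -0.0169  0.2123] [0.  0.7 1. ] 7.3
77.0 [ 0.6565 -0.0071  0.2289] [-0.002 -0.084 -0.041]
65.0 [6.335e-01 2.000e-04 2.272e-01] [-0.003 -0.145 -0.037]
55.0 [0.6149 0.0062 0.222 ] [-0.003 -0.194 -0.024]
45.0 [0.5974 0.0117 0.2134] [-0.003 -0.239 -0.002]
35.0 [0.581  0.017  0.2018] [-0.004 -0.282  0.027]
25.0 [0.5656 0.0219 0.1875] [-0.004 -0.323  0.063]
15.0 [0.5518 0.0263 0.171 ] [-0.004 -0.359  0.104]
8.0 [0.5434 0.029  0.1583] [-0.004 -0.381  0.136]
0.0 [0.5355 0.0315 0.143 ] [-0.004 -0.401  0.174]
-3.0 [0.5331 0.0323 0.1371] [-0.004 -0.408  0.189]
```

{"fn": "send_rows", "kwargs": {"rows": [0,-0.04,-0.03,0,-1,0,-0.08,-0.035,0,-1,-0.002,-0.1,-0.038,0,-1,-0.003,-0.12,-0.038,0,-1,-0.003,-0.145,-0.037,0,-1]}}

```text
clock: 7.8
tool_pos: [0.634, 0.0001, 0.2291]
eef_rot: [0.002, 0.81, 0.586, -0.003]
force: [1.1, -0.5, 2.6]
width: 0.0003
```

```bash
python3 arc.py 65 60 55 50 45 40 35 30
```

```text
[6.340e-01 1.000e-04 2.291e-01] [ 1.1 -0.5  2.6] 7.8
65.0 [6.335e-01 2.000e-04 2.272e-01] [-0.    -0.001  0.005]
60.0 [0.6241 0.0032 0.225 ] [-0.    -0.026  0.01 ]
55.0 [0.6149 0.0062 0.222 ] [-0.001 -0.05   0.018]
50.0 [0.606  0.009  0.2181] [-0.001 -0.074  0.028]
45.0 [0.5974 0.0117 0.2134] [-0.001 -0.096  0.039]
40.0 [0.5892 0.0144 0.208 ] [-0.001 -0.118  0.053]
35.0 [0.581  0.017  0.2018] [-0.001 -0.139  0.068]
30.0 [0.5732 0.0195 0.195 ] [-0.001 -0.16   0.085]
```

{"fn": "send_rows", "kwargs": {"rows": [0,-0.026,0.01,0,-1,-0.001,-0.05,0.018,0,-1,-0.001,-0.074,0.028,0,-1,-0.001,-0.096,0.039,0,-1,-0.001,-0.118,0.053,0,-1]}}

```text
clock: 8.3
tool_pos: [0.5881, 0.0143, 0.2073]
eef_rot: [0.002, 0.81, 0.586, -0.003]
force: [0.7, -1.0, 2.0]
width: -0.0
```

```bash
python3 arc.py 40 35 30 25 20 15 12
```

```text
[0.5881 0.0143 0.2073] [ 0.7 -1.   2. ] 8.3
40.0 [0.5892 0.0144 0.208 ] [ 0.001  0.002 -0.002]
35.0 [0.581  0.017  0.2018] [ 0.001 -0.019  0.014]
30.0 [0.5732 0.0195 0.195 ] [ 0.001 -0.04   0.031]
25.0 [0.5656 0.0219 0.1875] [ 0.001 -0.059  0.049]
20.0 [0.5584 0.0242 0.1795] [ 0.001 -0.078  0.07 ]
15.0 [0.5518 0.0263 0.171 ] [ 0.001 -0.096  0.091]
12.0 [0.548  0.0275 0.1656] [ 0.001 -0.106  0.104]
```

{"fn": "send_rows", "kwargs": {"rows": [0.001,-0.019,0.014,0,-1,0.001,-0.04,0.031,0,-1,0.001,-0.059,0.049,0,-1,0.001,-0.078,0.07,0,-1,0.001,-0.096,0.091,0,-1]}}

```text
clock: 8.8
tool_pos: [0.5512, 0.0268, 0.1702]
eef_rot: [0.002, 0.81, 0.586, -0.003]
force: [0.9, -0.1, 2.0]
width: -0.0001
```

```bash
python3 arc.py 15 12 8 4 0 -3
```

```text
[0.5512 0.0268 0.1702] [ 0.9 -0.1  2. ] 8.8
15.0 [0.5518 0.0263 0.171 ] [-0.001  0.002 -0.002]
12.0 [0.548  0.0275 0.1656] [-0.001 -0.008  0.011]
8.0 [0.5434 0.029  0.1583] [-0.001 -0.02   0.03 ]
4.0 [0.5392 0.0303 0.1507] [-0.001 -0.031  0.049]
0.0 [0.5355 0.0315 0.143 ] [-0.001 -0.041  0.068]
-3.0 [0.5331 0.0323 0.1371] [-0.001 -0.047  0.083]
```

{"fn": "send_rows", "kwargs": {"rows": [-0.001,-0.014,0.02,0,-1,-0.001,-0.025,0.04,0,-1,-0.001,-0.036,0.058,0,-1,-0.001,-0.041,0.07,0,-1,-0.001,-0.043,0.081,0,-1]}}

```text
clock: 9.3
tool_pos: [0.5342, 0.0318, 0.1375]
eef_rot: [0.002, 0.81, 0.586, -0.003]
force: [-0.9, -0.4, 4.3]
width: -0.0001
```

{"fn": "send_rows", "kwargs": {"rows": [0,0,0.005,0,-1,0,0,0.01,0,-1,0,0,0.013,0,-1,0,0,0.013,0,-1,0,0,0.013,0,-1]}}

```text
clock: 9.8
tool_pos: [0.5341, 0.0319, 0.1355]
eef_rot: [0.001, 0.81, 0.586, -0.004]
force: [-9.5, 0.1, 18.4]
width: 0.0001
```

Pressed to the stop at 18 N. Now I lift straight up, slowly at first, then retreat.

{"fn": "send_rows", "kwargs": {"rows": [0,0,-0.02,0,-1,0,0,-0.06,0,-1,0,0,-0.16,0,-1,0,-0.05,-0.26,0,-1,0,-0.15,-0.36,0,-1]}}

```text
clock: 10.3
tool_pos: [0.4821, 0.0499, 0.2768]
eef_rot: [0.001, 0.81, 0.586, -0.004]
force: [-0.2, -0.2, 0.9]
width: -0.0
```

{"fn": "send_rows", "kwargs": {"rows": [0,-0.1,0,0,-1,0,-0.15,0,0,-1,0,-0.15,0,0,-1,0,-0.15,0,0,-1,0,-0.15,0,0,-1]}}

```text
clock: 10.8
tool_pos: [0.4255, 0.0684, 0.2766]
eef_rot: [0.001, 0.811, 0.586, -0.004]
force: [0.0, 0.3, -0.1]
width: 0.0001
```

{"fn": "send_rows", "kwargs": {"rows": [0,0,0,0,-1,0,0,0,0,-1,0,0,0,0,-1,0,0,0,0,-1,0,0,0,0,-1]}}

```text
clock: 11.3
tool_pos: [0.4256, 0.0684, 0.2765]
eef_rot: [0.001, 0.811, 0.586, -0.004]
force: [0.3, 1.0, -0.5]
width: 0.0
```

```bash
python3 - <<'E'
from h import *
i=manip.camera_info('side');p,d=manip.capture('side')
K=np.array([[i['fx'],0,i['cx']],[0,i['fy'],i['cy']],[0,0,1]])
for uv in ((235,197),(226,178),(275,200),(240,218)):
    n=cv2.undistortPoints(np.array([[uv]],float),K,np.array(i['D'])).reshape(2)
    print(uv,((np.r_[n,1]*np.median(d[uv[1]-1:uv[1]+2,uv[0]-1:uv[0]+2])-i['t'])@np.array(i['R'])).round(4))
cv2.imwrite('pics/s4.png',p);print(manip.state()['tool_pos'],manip.state()['clock'])
E
```

```text
(235, 197) [0.537  0.0337 0.1432]
(226, 178) [0.5445 0.0877 0.1445]
(275, 200) [ 0.5948 -0.0093  0.1435]
(240, 218) [ 0.5215 -0.018   0.1433]
[0.42550345 0.06843388 0.27654867] 11.35
```

View pics/s4.png

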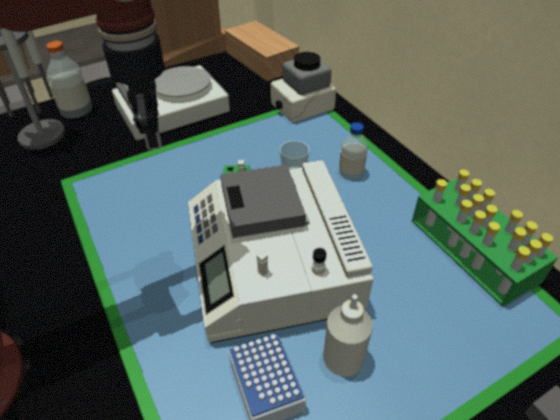

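The hood is shut at (265,198), with its pad 143 mm above the bench. The spare cell (263,262), vial (319,259), bottle and box are where they were, and the arm is clear.

```bash
python3 -c "
from bench import manip
print(manip.finish_job())"
```

```text
the job is handed in; nothing more can be done
None
```

The job is done and handed in at about 11.4 s on the robot clock, well inside the 48 s limit.

- **Opening:** I pressed the hood pad to its stop with about 15 N. The latch let go and the hood sprang open.
- **Cell:** The middle cell stood about 11 mm proud. I pushed it down to its hard stop, with the force rising to 19.5 N at 120.8 mm. A depth check afterwards put all three caps at about 121 mm. The reading for one of the outer cells rested on only two pixels that time, but it had also measured home before the push.
- **Closing:** I swung the hood down from behind and pressed it to the stop with about 18 N. It stayed shut for at least a second after release, with the pad at 143 mm.

In the last side view the spare cell, vial, wash bottle, tip box and beaker stand where they did at the start. The rack is mostly hidden by the hood there, and I checked it only by eye. The arm is clear of everything. No check failed or disagreed.

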